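# Move the dopped stones to the polishing rack in their order

### The job

The dopped stones have cooled on the metal stand and go on to polishing: move all four sticks to the holes of the wooden rack, each standing upright with its foot down at the bottom of its hole. Nothing but their order tells whose stone is whose, so keep it: counted from the brass knob, each stick must stand in the same place on the wooden rack as it has now on the metal stand. Keep the sticks upright throughout; none may tip over.

Things in the scene. Friction and masses are not known exactly. Their poses are not given: they have to be found in the camera images.
- dopping_stand: Metal stand: fixed aluminium bar 198 x 52 x 12 mm with four steel sleeves in a row and a brass knob (24 mm thick, standing out 24 mm) on one end. Origin: centre of its underside, on the worktop; x along the row towards the knob, z up. Sleeves at x = 66, 22, -22, -66 mm: first to fourth from the knob.
- polishing_rack: Wooden rack: fixed block 198 x 52 x 40 mm with four holes in its top and the same brass knob on one end. Origin: centre of its underside, on the worktop; x along the row towards the knob, z up. Holes at x = 66, 22, -22, -66 mm, y = 0: first to fourth from the knob; 25 mm wide, mouth countersunk 3 mm, 30 mm deep (mouth 40 mm, floor 10 mm above the worktop).
- dop_round: Upright stick with a stone on top: a round dome, 20 mm across, its top 88 mm above the foot. Below it a bare wooden dowel, 20 mm thick, flat foot with a 2 mm bevel: grip it here, up to 68 mm above the foot; then it tapers into dark wax under the stone. Origin at the centre of the foot, z up the stick. About 50 g.
- dop_long: Upright stick with a stone on top: a narrow bar with round ends, 20 x 9 mm, long along its x, its top 87 mm above the foot. Below it a bare wooden dowel, 20 mm thick, flat foot with a 2 mm bevel: grip it here, up to 68 mm above the foot; then it tapers into dark wax under the stone. Origin at the centre of the foot, z up the stick. About 50 g.
- dop_square: Upright stick with a stone on top: a flat square, 14 x 14 mm, its top 87 mm above the foot. Below it a bare wooden dowel, 20 mm thick, flat foot with a 2 mm bevel: grip it here, up to 68 mm above the foot; then it tapers into dark wax under the stone. Origin at the centre of the foot, z up the stick. About 50 g.
- dop_pear: Upright stick with a stone on top: a pear-shaped drop, 20 x 13 mm, point towards its +x, its top 89 mm above the foot. Below it a bare wooden dowel, 20 mm thick, flat foot with a 2 mm bevel: grip it here, up to 68 mm above the foot; then it tapers into dark wax under the stone. Origin at the centre of the foot, z up the stick. About 50 g.
- sleeve_round: Steel sleeve of the metal stand in which the stick with the round stone stands at the start; fixed, all four alike: 33 mm outside, 25 mm bore, 32 mm tall, floor 3 mm thick. Origin: centre of its underside, 12 mm above the worktop, so its rim is 44 mm and the stick's foot 15 mm above the worktop.
- sleeve_long: Steel sleeve of the metal stand in which the stick with the long stone stands at the start; fixed, all four alike: 33 mm outside, 25 mm bore, 32 mm tall, floor 3 mm thick. Origin: centre of its underside, 12 mm above the worktop, so its rim is 44 mm and the stick's foot 15 mm above the worktop.
- sleeve_square: Steel sleeve of the metal stand in which the stick with the square stone stands at the start; fixed, all four alike: 33 mm outside, 25 mm bore, 32 mm tall, floor 3 mm thick. Origin: centre of its underside, 12 mm above the worktop, so its rim is 44 mm and the stick's foot 15 mm above the worktop.
- sleeve_pear: Steel sleeve of the metal stand in which the stick with the pear stone stands at the start; fixed, all four alike: 33 mm outside, 25 mm bore, 32 mm tall, floor 3 mm thick. Origin: centre of its underside, 12 mm above the worktop, so its rim is 44 mm and the stick's foot 15 mm above the worktop.
There are look-alikes about, which are no part of the job. Leave any green look-alike of the dop_pear alone.

How it is judged:
By the outcome, as a careful person would: the job done as asked, in the order asked, and still so for the second after the job is handed in, with the robot touching nothing.
It also fails if it takes over 112 s, if anything falls off the work surface, if the arm or the gripper's body presses on something with over 40 N, if the wrist force passes 120 N, or if a joint passes its speed limit or range.

### The arm

A 6-joint arm with a two-finger parallel gripper is mounted at the origin on a cart in front of the work surface, level with it; the furniture and walls round the work are solid. World frame = base frame: x ahead of the robot, y to its left, z up, the work surface at z = 0. Lengths are in m, angles in degrees, forces in N, time in s.
With the tool pointing down it reaches from about 0.35 to 0.875 m from the base axis. Payload 4.2 kg.
Tool frame: the origin (TCP) lies on the centre line of the jaws, within the pads' length; the fingertips stand 25 mm ahead of it and the grasp point (between the pads) lies 6 mm ahead of it; z points along the fingers, y is the direction in which the jaws open and shut (so a half turn about z gives the same grasp; the last joint's range is limited). The gripper opens to 87 mm and grips with 3 to 60 N. Pads are 19 mm wide; open, the fingers measure 117 mm over their backs; the gripper's body (75 mm by 190 mm) begins 51 mm behind the grasp point.
Start: joints at [-52.334, 22.042, 0.453, 0, -68.411, -14.817], TCP at [0.243, -0.576, 0.248] pointing down, gripper open.
Joint ranges: [-179.83, 179.83], [-69.29, 118.12], [-61.27, 80.66], [-181.25, 117.63], [-171.15, -9.14], [-177.46, 177.46]. Speed limits (degrees/s): [159.86, 159.86, 180, 180, 180, 180].

### API

Orientations are given as a 3x3 rotation matrix whose columns are the frame's x, y, z axes.
In Python, from plant import sense, grab_frame, finish_job, recognise, masks_of gives the robot as it stands.
- The arm moves only by the tool play_rows, never from a script. Its argument "rows" is a list that holds one entry, the list of rows, each a list of 7 numbers: the turn, a rotation vector about the world's x, y, z in degrees, then the shift along the world's x, y, z in m, then the opening, from 0 (shut) to 1 (fully open). A call has 1 to 8 rows; each row is the pose to reach, as a shift and turn from the pose measured when the call began; what a row does not reach only later rows make up. A row lasts 1/12 s, in which the tool goes at most 41.7 mm and 7.16 degrees, less where a joint would pass 70% of its speed; a pose out of reach is approached as far as the arm can. A call with a gripper value outside its range is refused whole. The fingers move at their own pace and stop on an object; "squeeze" is the grip in N (left out, the last holds). Time passes only in rows, so rows that repeat a pose let the fingers close. It gives the time, the measured TCP pose, the force and the opening at its end, in the units of the state.
- sense(): the state, without advancing time (a new reading comes with each control period).
- grab_frame(name): name is "side" or "top"; returns a dict with "img" (420x560x3 uint8, blue, green, red), "camera_matrix" (3x3 intrinsics, pixels), "xyz" and "orientation" of the camera in the world. Camera axes: x right, y down, z forward; pixel columns grow to the right and rows downward; lengths in m; the calibration is good to about 2 mm. A picture is of the moment at which its call begins. There is no depth.
- finish_job(): hands the job in, once; it reports no verdict.
Trained networks look in the newest picture that a camera, given by its name, has taken for a name from the list of things; names that differ only in an ending like _2 or _b are one class to them, and where a whole thing is asked for, a point or a joint stands for the part that bears it (a point fixed in the world has none). Each returns a list of dicts, best first, with "p" (0 to 1); they miss things now and then, are a little off and sometimes report something else, mostly with a low value. They report only what shows in the picture. A call takes as long as a camera call. They do not tell look-alikes from the thing itself.
- recognise(camera, label): "location" ([x, y, z] in m, in world coordinates, good to about 4 mm: the middle of the surface that is visible of it).
- masks_of(camera, label): "region" (420x560 bool, what is visible of it).
The state is a dict: "t": time; "qpos": joint angles; "joint_velocities": joint speeds; "tau": joint torques, N m; "tool_pos": TCP position; "eef_rot": TCP orientation; "force": force on the tool from outside, world axes, zero at the start; "ft_torque": the same for the moment, N m; "width": finger opening in m.
Only numpy, scipy, OpenCV 4.12 (cv2) and the standard library are available. Lean on these libraries where they do the work, as an engineer would, in place of code of your own. Each camera call takes 0.05 s, during which the arm holds its last target. There are 200 camera calls.

## Working session

There is one attempt and no reset: what is moved stays moved. The work goes in short steps, Python scripts to look and compute and a tool call to move; the robot and the scene stay as the last step left them, time stands still between calls to the robot, and variables do not carry over. Pictures are saved under pics/ and viewed, about 12 in all and at most 16, crops included, and the job is handed in when it is done.

Besides the shell and the picture viewer there is one more tool, called after ">>>" by a JSON object that holds its "op" and its "data". play_rows: Moves the arm, as the interface text tells. Its arguments: {"type":"object","properties":{"rows":{"type":"array","items":{"type":"array","items":{"type":"array","items":{"type":"number"}}}},"squeeze":{"type":"number"}},"required":["rows"]}

```bash
mkdir -p pics; python3 - <<'E'
from plant import *
import cv2
for c in("side","top"):
    f=grab_frame(c); cv2.imwrite(f"pics/{c}0.png",f["img"]); print(c,f["camera_matrix"],f["xyz"],f["orientation"])
    for l in["dopping_stand","polishing_rack","dop_round","dop_long","dop_square","dop_pear"]:
        for d in recognise(c,l): print(l,[round(v,3) for v in d["location"]],round(d["p"],2))
s=sense();print(s)
E
```

```text
side [[464.71711131   0.         280.84568134]
 [  0.         464.71711131 203.57647331]
 [  0.           0.           1.        ]] [-0.00602537  0.17423783  0.7398156 ] [[-0.32611077 -0.70330768  0.63167244]
 [-0.9453155   0.24651158 -0.2135665 ]
 [-0.00551161 -0.66677609 -0.74523773]]
dopping_stand [0.565, -0.151, 0.015] 0.6
polishing_rack [0.572, 0.171, 0.038] 0.76
dop_round [0.541, -0.223, 0.079] 0.81
dop_long [0.576, -0.137, 0.074] 0.7
dop_long [0.55, -0.183, 0.073] 0.2
dop_long [0.572, 0.171, 0.038] 0.19
dop_square [0.588, -0.096, 0.073] 0.66
dop_pear [0.554, -0.183, 0.077] 0.66
top [[415.05257605   0.         275.38474871]
 [  0.         415.05257605 206.22529912]
 [  0.           0.           1.        ]] [ 0.49489971 -0.024737    0.88654657] [[-0.01411907 -0.99783224  0.06427653]
 [-0.99981083  0.01494865  0.01244382]
 [-0.01337769 -0.06408868 -0.99785454]]
dopping_stand [0.572, -0.152, 0.013] 0.93
polishing_rack [0.585, 0.172, 0.042] 0.95
dop_round [0.546, -0.223, 0.101] 0.63
dop_long [0.577, -0.139, 0.091] 0.61
dop_square [0.587, -0.101, 0.09] 0.66
dop_square [0.546, -0.223, 0.1] 0.21
dop_pear [0.564, -0.182, 0.089] 0.49
{'t': 0.7, 'qpos': array([-5.23329237e+01,  2.20403265e+01,  4.52874087e-01, -2.48779869e-04,
       -6.84114007e+01, -1.48159980e+01]), 'joint_velocities': array([-0.06222888, -0.00632282, -0.01176056, -0.01448564,  0.00471442,
        0.13093598]), 'tau': array([-3.31407791e-04, -3.90330040e+01,  1.87583077e+01,  4.22359094e+00,
        1.54629734e-02, -3.35053448e-05]), 'tool_pos': array([ 0.24271892, -0.57592049,  0.2475654 ]), 'eef_rot': array([[-9.21517942e-01, -3.88335786e-01,  1.54284386e-05],
       [-3.88335787e-01,  9.21517942e-01, -1.33786626e-05],
       [-9.02216951e-06, -1.83200925e-05, -1.00000000e+00]]), 'force': array([ 0.05916548,  0.01747661, -0.17250443]), 'ft_torque': array([ 0.01675716,  0.01790814, -0.03027315]), 'width': 0.08706789418363314}
```

View pics/top0.png

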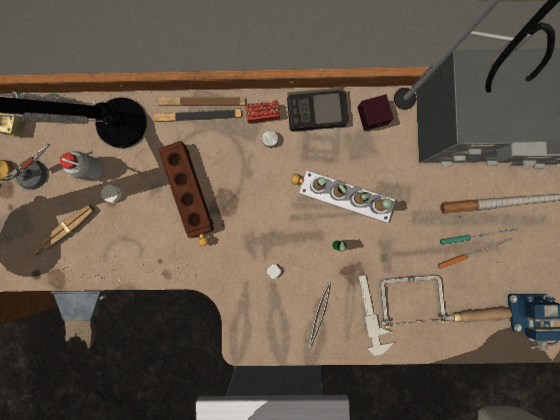

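View pics/side0.png

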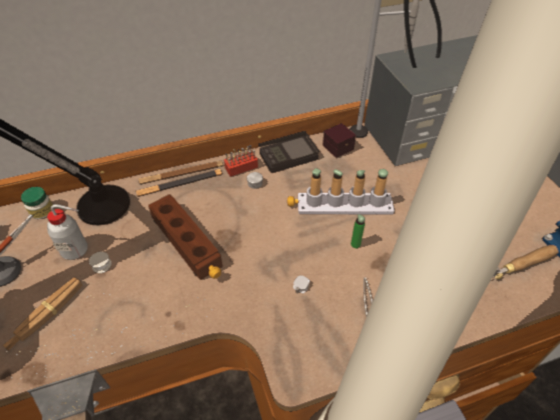

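The stand's knob is at about (297,180) in the top view, with sticks from there to (381,206). The rack's knob is at (204,240), with holes up to (173,158). The green look-alike is at (340,245). Next I'll take close crops to fit both rows.

```bash
python3 - <<'E'
from plant import *
import cv2,numpy as np
f=grab_frame("top");im=f["img"]
a=cv2.resize(im[165:225,285:405],None,fx=6,fy=6,interpolation=2)
b=cv2.resize(im[135:250,150:220],None,fx=5,fy=5,interpolation=2)
cv2.imwrite("pics/a.png",a);cv2.imwrite("pics/b.png",b)
K,o,R=f["camera_matrix"],f["xyz"],f["orientation"]
for l in["dopping_stand","polishing_rack"]:
    m=masks_of("top",l)[0]["region"]; r=cv2.minAreaRect(np.argwhere(m)[:,::-1].astype(np.float32)); print(l,r)
for l in ["sleeve_round"]:
    for d in masks_of("top",l): 
        v,u=np.argwhere(d["region"]).mean(0); print(l,u,v,d["region"].sum(),d["p"])
E
```

```text
dopping_stand ((341.79998779296875, 194.60000610351562), (105.62006378173828, 24.6657657623291), 18.434947967529297)
polishing_rack ((187.5, 194.5), (107.51744079589844, 29.09295082092285), 71.56504821777344)
sleeve_round 373.9318181818182 204.45454545454547 88 0.45
```

View pics/a.png

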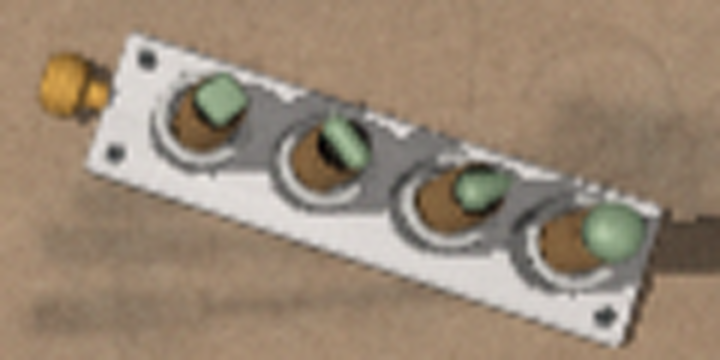

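View pics/b.png

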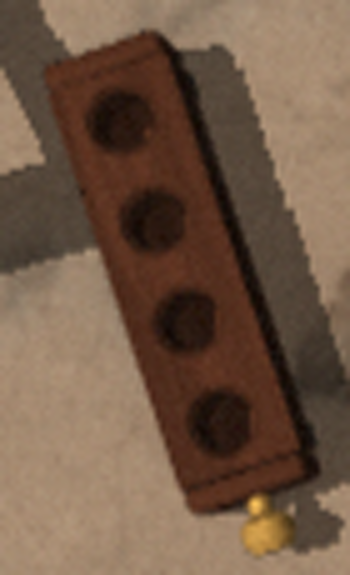

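```bash
cat > geo.py <<'E'
from plant import *
import cv2,numpy as np
from scipy.optimize import least_squares
def ray(f,uv,z):
    K,o,R=f["camera_matrix"],f["xyz"],f["orientation"]
    d=R@np.linalg.solve(K,[uv[0],uv[1],1.]); return o+d*(z-o[2])/d[2]
def fit(local,world):
    l=np.array(local);w=np.array(world)[:,:2]
    a=l-l.mean(0);b=w-w.mean(0)
    th=np.arctan2((a[:,0]*b[:,1]-a[:,1]*b[:,0]).sum(),(a*b).sum())
    R=np.array([[np.cos(th),-np.sin(th)],[np.sin(th),np.cos(th)]])
    t=w.mean(0)-R@l.mean(0); return np.degrees(th),t,R,(w-l@R.T-t)*1e3
X=np.array([.066,.022,-.022,-.066])
E
python3 - <<'E'
from geo import *
np.set_printoptions(precision=4,suppress=True)
f=grab_frame("top")
p=lambda x,y,u0,v0,s:(u0+(x+.5)/s-.5,v0+(y+.5)/s-.5)
A=lambda x,y,z:ray(f,p(x,y,285,165,6),z)
B=lambda x,y,z:ray(f,p(x,y,150,135,5),z)
th,t,R,r=fit([[.099,.026],[.099,-.026],[-.099,.026],[-.099,-.026]],[A(88,170,.012),A(130,35,.012),A(622,345,.012),A(662,210,.012)])
print("stand",th,t,r.tolist());print(np.c_[X,X*0]@R.T+t)
for q,z in(((221,98),.101),((346,142),.101),((481,188),.101),((613,232),.098)): print("stone",A(*q,z))
th,t,R,r=fit(np.c_[X,X*0],[A*1 for A in [B(220,422,.04),B(186,321,.04),B(153,219,.04),B(121,120,.04)]])
print("rack",th,t,r.tolist());print(np.c_[X,X*0]@R.T+t)
E
```

```text
stand 70.85480081990308 [ 0.5702 -0.1653] [[0.554005219450926, -1.4846518699954958], [-0.8810530626217616, -0.12058518239843607], [1.155833740472234, 0.014396232033364598], [-0.8287858973016204, 1.5908408203605395]]
[[ 0.5919 -0.1029]
 [ 0.5774 -0.1445]
 [ 0.563  -0.186 ]
 [ 0.5486 -0.2276]]
stone [ 0.5924 -0.1031  0.101 ]
stone [ 0.5778 -0.1423  0.101 ]
stone [ 0.5625 -0.1845  0.101 ]
stone [ 0.5482 -0.2264  0.098 ]
rack -161.98661573152532 [0.5885 0.174 ] [[-0.007876931033212742, -0.16712590797909876], [-0.1853620015042079, 0.1577343708028811], [0.32595642536370484, 0.16366733849229598], [-0.13271749282639522, -0.15427580131605056]]
[[0.5258 0.1536]
 [0.5676 0.1672]
 [0.6095 0.1808]
 [0.6513 0.1945]]
```

>>> {"op": "play_rows", "data": {"rows": [[[0,0,48,0.349,0.473,0,0.6],[0,0,48,0.349,0.473,0,0.6],[0,0,48,0.349,0.473,0,0.6],[0,0,48,0.349,0.473,0,0.6],[0,0,48,0.349,0.473,0,0.6],[0,0,48,0.349,0.473,0,0.6],[0,0,48,0.349,0.473,0,0.6],[0,0,48,0.349,0.473,0,0.6]]], "squeeze": 20}}

```text
t: 1.62
tool_pos: [0.4415, -0.3059, 0.248]
eef_rot: [[-0.325, -0.946, 0.001], [-0.946, 0.325, -0.0], [0.0, -0.001, -1.0]]
force: [1.2, -0.9, -1.2]
width: 0.0534
```

>>> {"op": "play_rows", "data": {"rows": [[[0,0,0,0.1505,0.203,-0.05,0.55],[0,0,0,0.1505,0.203,-0.05,0.55],[0,0,0,0.1505,0.203,-0.05,0.55],[0,0,0,0.1505,0.203,-0.05,0.55],[0,0,0,0.1505,0.203,-0.05,0.55],[0,0,0,0.1505,0.203,-0.05,0.55],[0,0,0,0.1505,0.203,-0.05,0.55],[0,0,0,0.1505,0.203,-0.05,0.55]]]}}

```text
t: 2.28
tool_pos: [0.5932, -0.1004, 0.1967]
eef_rot: [[-0.321, -0.947, -0.001], [-0.947, 0.321, -0.0], [0.001, 0.001, -1.0]]
force: [0.6, -1.2, -0.1]
width: 0.0477
```

>>> {"op": "play_rows", "data": {"rows": [[[0,0,0,-0.001,-0.0025,-0.03,0.55],[0,0,0,-0.001,-0.0025,-0.06,0.55],[0,0,0,-0.001,-0.0025,-0.08,0.55],[0,0,0,-0.001,-0.0025,-0.085,0.55],[0,0,0,-0.001,-0.0025,-0.085,0.55]]]}}

```text
t: 2.7
tool_pos: [0.591, -0.1039, 0.1105]
eef_rot: [[-0.322, -0.947, -0.004], [-0.947, 0.322, -0.001], [0.002, 0.004, -1.0]]
force: [0.9, -0.4, 0.4]
width: 0.0478
```

```bash
python3 - <<'E'
from geo import *
print(sense()["tool_pos"])
f=grab_frame("side");cv2.imwrite("pics/s1.png",cv2.resize(f["img"][120:240,250:410],None,fx=5,fy=5,interpolation=2))
f=grab_frame("top");cv2.imwrite("pics/t1.png",cv2.resize(f["img"][120:240,250:410],None,fx=4,fy=4,interpolation=2))
E
```

```text
[ 0.59098618 -0.10388267  0.1105409 ]
```

View pics/s1.png

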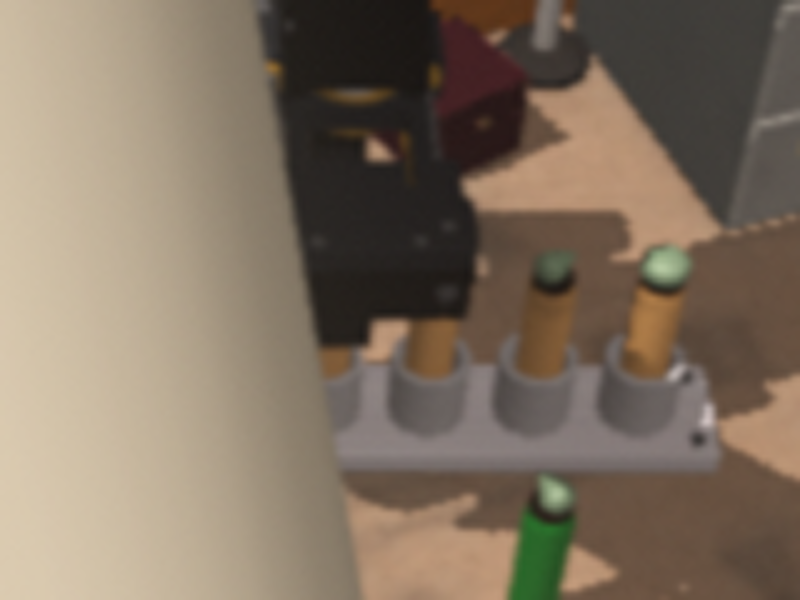

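The gripper straddles the first stick, whose sleeve is at about (340,390) in the crop. The other three stand untouched. Now I'll go down and grip.

>>> {"op": "play_rows", "data": {"rows": [[[0,0,0,0.001,0.001,-0.0225,0.55],[0,0,0,0.001,0.001,-0.0345,0.55],[0,0,0,0.001,0.001,-0.0345,0.5],[0,0,0,0.001,0.001,-0.0345,0],[0,0,0,0.001,0.001,-0.0345,0],[0,0,0,0.001,0.001,-0.0345,0],[0,0,0,0.001,0.001,-0.0345,0],[0,0,0,0.001,0.001,-0.0345,0]]]}}

```text
t: 3.47
tool_pos: [0.5945, -0.1026, 0.0797]
eef_rot: [[-0.321, -0.947, 0.003], [-0.947, 0.321, -0.001], [-0.0, -0.004, -1.0]]
force: [-0.6, 0.5, 2.5]
width: 0.0191
```

>>> {"op": "play_rows", "data": {"rows": [[[0,0,0,0,0,0,0],[0,0,0,0,0,0,0],[0,0,0,0,0,0.01,0],[0,0,0,0,0,0.03,0],[0,0,0,0,0,0.05,0]]]}}

```text
t: 3.88
tool_pos: [0.594, -0.1026, 0.13]
eef_rot: [[-0.321, -0.947, 0.001], [-0.947, 0.321, -0.001], [0.001, -0.002, -1.0]]
force: [0.9, 0.8, 0.3]
width: 0.0192
```

>>> {"op": "play_rows", "data": {"rows": [[[0,0,0,0,0,0.04,0],[0,0,-7,-0.01,0.03,0.06,0],[0,0,-14,-0.02,0.07,0.06,0],[0,0,-21,-0.03,0.11,0.06,0],[0,0,-28,-0.04,0.15,0.06,0],[0,0,-35,-0.05,0.19,0.06,0],[0,0,-42,-0.06,0.22,0.06,0],[0,0,-49,-0.068,0.245,0.06,0]]]}}

```text
t: 4.55
tool_pos: [0.5254, 0.1438, 0.1909]
eef_rot: [[-0.91, -0.414, 0.001], [-0.414, 0.91, -0.001], [-0.0, -0.002, -1.0]]
force: [1.7, 0.4, -0.4]
width: 0.0194
```

>>> {"op": "play_rows", "data": {"rows": [[[0,0,-4.3,0,0.01,0,0],[0,0,-4.3,0,0.01,0,0],[0,0,-4.3,0,0.01,0,0]]]}}

```text
t: 4.8
tool_pos: [0.5253, 0.1544, 0.1914]
eef_rot: [[-0.938, -0.348, 0.001], [-0.348, 0.938, -0.001], [-0.001, -0.002, -1.0]]
force: [-0.6, -0.3, -1.0]
width: 0.0194
```

```bash
python3 - <<'E'
from geo import *
s=sense();print(s["tool_pos"],s["eef_rot"],s["width"],s["force"])
f=grab_frame("side");cv2.imwrite("pics/s2.png",f["img"][90:330,100:420].repeat(2,0).repeat(2,1))
for d in recognise("side","dop_square"):print(d)
E
```

```text
[0.52529611 0.15440523 0.19144493] [[-9.37614175e-01 -3.47675062e-01  1.30799190e-03]
 [-3.47676549e-01  9.37613817e-01 -1.16122681e-03]
 [-8.22661673e-04 -1.54354082e-03 -9.99998470e-01]] 0.019419947172961628 [-0.56610611 -0.31020968 -1.01796297]
```

View pics/s2.png

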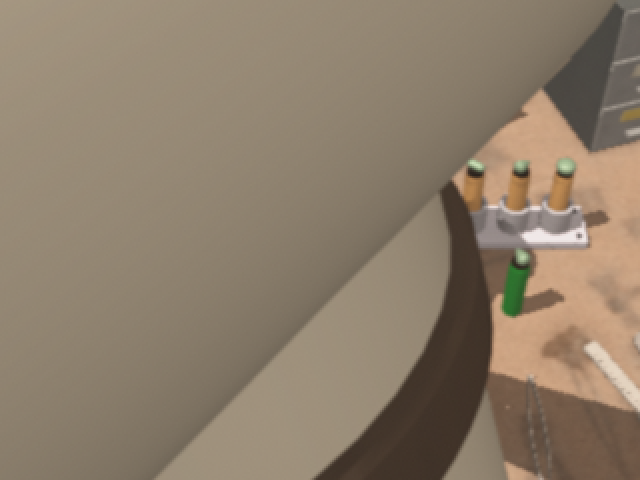

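The side view is blocked over the rack, but it shows three sticks left on the stand, so the square one is in hand. I'll lower it with force checks.

>>> {"op": "play_rows", "data": {"rows": [[[0,0,-2,0.0005,-0.0008,-0.03,0],[0,0,-2,0.0005,-0.0008,-0.06,0],[0,0,-2,0.0005,-0.0008,-0.075,0],[0,0,-2,0.0005,-0.0008,-0.075,0],[0,0,-2,0.0005,-0.0008,-0.08,0],[0,0,-2,0.0005,-0.0008,-0.085,0]]]}}

```text
t: 5.4
tool_pos: [0.5273, 0.1521, 0.1072]
eef_rot: [[-0.95, -0.312, 0.003], [-0.312, 0.95, -0.0], [-0.003, -0.001, -1.0]]
force: [-0.1, -0.2, -0.2]
width: 0.0192
```

```bash
python3 - <<'E'
from geo import *
f=grab_frame("top");cv2.imwrite("pics/t2.png",cv2.resize(f["img"][120:260,120:260],None,fx=4,fy=4,interpolation=2))
E
```

```text
(no output)
```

View pics/t2.png

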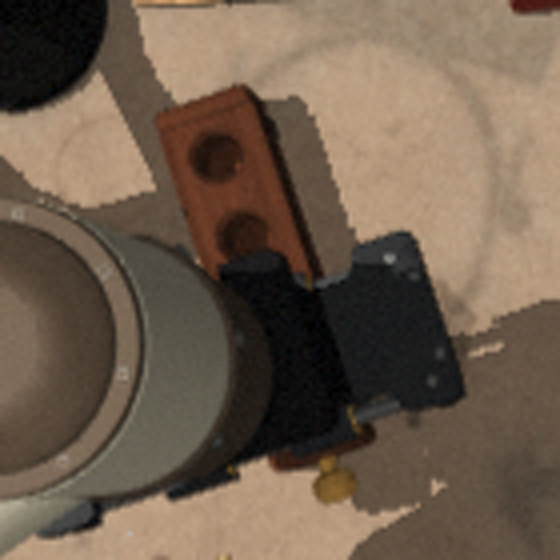

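The gripper is centred over the knob-end hole. The knob shows at (335,480) in the crop. Next I'll lower it in small steps.

>>> {"op": "play_rows", "data": {"rows": [[[0,0,0,-0.0015,0.0015,0,0],[0,0,0,-0.0015,0.0015,0,0],[0,0,0,-0.0015,0.0015,-0.005,0],[0,0,0,-0.0015,0.0015,-0.01,0],[0,0,0,-0.0015,0.0015,-0.015,0]]]}}

```text
t: 5.87
tool_pos: [0.525, 0.1536, 0.091]
eef_rot: [[-0.95, -0.312, 0.002], [-0.312, 0.95, -0.001], [-0.002, -0.001, -1.0]]
force: [0.6, -0.2, -0.4]
width: 0.0191
```

>>> {"op": "play_rows", "data": {"rows": [[[0,0,0,0.0005,0,-0.006,0],[0,0,0,0.0005,0,-0.011,0],[0,0,0,0.0005,0,-0.014,0],[0,0,0,0.0005,0,-0.0155,0],[0,0,0,0.0005,0,-0.0155,0]]]}}

```text
t: 6.28
tool_pos: [0.5255, 0.1536, 0.0751]
eef_rot: [[-0.95, -0.312, 0.002], [-0.312, 0.95, -0.001], [-0.001, -0.001, -1.0]]
force: [0.0, -0.0, -1.1]
width: 0.0191
```

>>> {"op": "play_rows", "data": {"rows": [[[0,0,0,0,0,-0.001,0],[0,0,0,0,0,-0.0015,0],[0,0,0,0,0,-0.0015,0.3],[0,0,0,0,0,-0.0015,0.5],[0,0,0,0,0,-0.0015,0.5],[0,0,0,0,0,-0.0015,0.5]]]}}

```text
t: 6.78
tool_pos: [0.5254, 0.1535, 0.0735]
eef_rot: [[-0.95, -0.312, 0.002], [-0.312, 0.95, -0.001], [-0.001, -0.001, -1.0]]
force: [-0.0, -0.2, 0.8]
width: 0.0379
```

>>> {"op": "play_rows", "data": {"rows": [[[0,0,0,0,0,0.0,0.55],[0,0,0,0,0,0.03,0.55],[0,0,0,0,0,0.07,0.55],[0,0,0,0,0,0.11,0.55],[0,0,7,0.01,-0.04,0.1165,0.55],[0,0,14,0.015,-0.08,0.1165,0.55],[0,0,21,0.02,-0.12,0.1165,0.55],[0,0,28,0.03,-0.16,0.1165,0.55]]]}}

```text
t: 7.45
tool_pos: [0.5525, 0.0035, 0.1906]
eef_rot: [[-0.713, -0.701, 0.002], [-0.701, 0.713, 0.0], [-0.002, -0.001, -1.0]]
force: [-0.1, 1.4, 0.1]
width: 0.048
```

>>> {"op": "play_rows", "data": {"rows": [[[0,0,7,0.005,-0.04,0,0.55],[0,0,14,0.01,-0.08,0,0.55],[0,0,21,0.017,-0.115,0,0.55],[0,0,24.6,0.022,-0.137,0,0.55],[0,0,24.6,0.022,-0.137,0,0.55]]]}}

```text
t: 7.87
tool_pos: [0.5749, -0.1378, 0.1901]
eef_rot: [[-0.358, -0.934, 0.002], [-0.934, 0.358, 0.0], [-0.001, -0.002, -1.0]]
force: [1.3, 0.8, 0.7]
width: 0.0475
```

```bash
python3 - <<'E'
from geo import *
s=sense();print(s["tool_pos"],s["eef_rot"],s["width"],s["force"])
f=grab_frame("top");cv2.imwrite("pics/t3.png",cv2.resize(f["img"][130:260,150:270],None,fx=4,fy=4,interpolation=2))
for d in recognise("top","dop_square"):print(d)
E
```

```text
[ 0.57490952 -0.13784164  0.1900706 ] [[-3.58415439e-01 -9.33560538e-01  1.75934624e-03]
 [-9.33561688e-01  3.58416572e-01  3.67172944e-04]
 [-9.73357021e-04 -1.51085780e-03 -9.99998385e-01]] 0.04751107008830985 [1.29532151 0.81630611 0.69111596]
{'location': [0.5251, 0.1522, 0.0962], 'p': 0.39}
```

View pics/t3.png

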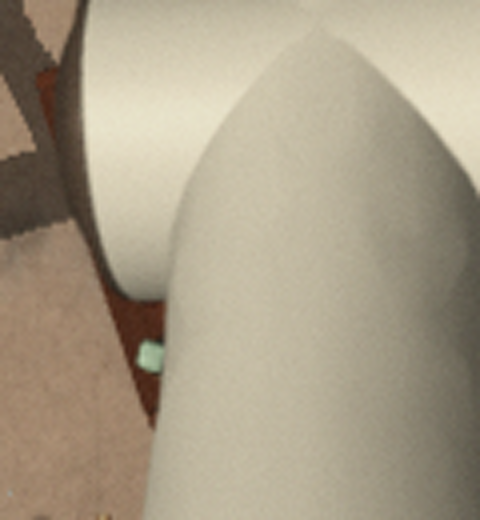

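The square stone shows at (151,356) in the crop, which is upright over hole 1 at (0.525, 0.152). On to the long stick.

>>> {"op": "play_rows", "data": {"rows": [[[0,0,1.9,0.0027,-0.0057,-0.01,0.55],[0,0,1.9,0.0027,-0.0057,-0.04,0.55],[0,0,1.9,0.0027,-0.0057,-0.07,0.55],[0,0,1.9,0.0027,-0.0057,-0.1,0.55],[0,0,1.9,0.0027,-0.0057,-0.112,0.55],[0,0,1.9,0.0027,-0.0057,-0.112,0.55],[0,0,1.9,0.0027,-0.0057,-0.112,0.55]]]}}

```text
t: 8.55
tool_pos: [0.5768, -0.1394, 0.0777]
eef_rot: [[-0.327, -0.945, -0.0], [-0.945, 0.327, 0.001], [-0.001, 0.001, -1.0]]
force: [-0.4, 0.5, 0.5]
width: 0.0479
```

>>> {"op": "play_rows", "data": {"rows": [[[0,0,0,0,0,0,0],[0,0,0,0,0,0,0],[0,0,0,0,0,0,0],[0,0,0,0,0,0,0],[0,0,0,0,0,0,0],[0,0,0,0,0,0,0]]]}}

```text
t: 9.05
tool_pos: [0.5777, -0.1395, 0.0784]
eef_rot: [[-0.327, -0.945, 0.002], [-0.945, 0.327, 0.001], [-0.002, -0.002, -1.0]]
force: [1.7, 0.3, 0.7]
width: 0.0198
```

It's 4 mm off along the row, so I'll regrip centred.

>>> {"op": "play_rows", "data": {"rows": [[[0,0,0,0,0,0,0.5],[0,0,0,0,0,0,0.5],[0,0,0,0,0,0,0.5],[0,0,0,0,-0.004,0,0.5],[0,0,0,0,-0.004,0,0.5],[0,0,0,0,-0.004,0,0.5]]]}}

```text
t: 9.55
tool_pos: [0.5775, -0.1438, 0.0783]
eef_rot: [[-0.327, -0.945, 0.002], [-0.945, 0.327, 0.001], [-0.001, -0.001, -1.0]]
force: [0.1, -0.4, -0.1]
width: 0.0425
```

>>> {"op": "play_rows", "data": {"rows": [[[0,0,0,0,0,0,0],[0,0,0,0,0,0,0],[0,0,0,0,0,0,0],[0,0,0,0,0,0,0],[0,0,0,0,0,0,0],[0,0,0,0,0,0,0]]]}}

```text
t: 10.05
tool_pos: [0.5775, -0.1438, 0.0783]
eef_rot: [[-0.327, -0.945, 0.002], [-0.945, 0.327, 0.001], [-0.001, -0.001, -1.0]]
force: [-1.2, -0.8, -0.5]
width: 0.0194
```

>>> {"op": "play_rows", "data": {"rows": [[[0,0,0,0,0,0.015,0],[0,0,0,0,0,0.045,0],[0,0,0,0,0,0.08,0],[0,0,0,0,0,0.113,0],[0,0,-7,0,0.03,0.115,0],[0,0,-14,0,0.07,0.115,0],[0,0,-21,0,0.11,0.115,0],[0,0,-28,0,0.15,0.115,0]]]}}

```text
t: 10.72
tool_pos: [0.5772, 0.0024, 0.1935]
eef_rot: [[-0.724, -0.69, 0.002], [-0.69, 0.724, 0.0], [-0.002, -0.001, -1.0]]
force: [0.2, 0.9, -0.4]
width: 0.0193
```

>>> {"op": "play_rows", "data": {"rows": [[[0,0,-7,-0.003,0.04,0,0],[0,0,-14,-0.006,0.08,0,0],[0,0,-21,-0.01,0.12,0,0],[0,0,-25,-0.01,0.155,0,0],[0,0,-25,-0.01,0.161,0,0],[0,0,-25,-0.01,0.161,0,0]]]}}

```text
t: 11.22
tool_pos: [0.5668, 0.166, 0.1932]
eef_rot: [[-0.946, -0.323, 0.002], [-0.323, 0.946, -0.001], [-0.002, -0.001, -1.0]]
force: [0.4, -0.7, -0.8]
width: 0.0193
```

Down to foot ≈ 0.043 (TCP 0.106).

>>> {"op": "play_rows", "data": {"rows": [[[0,0,0,0.0005,0.001,-0.03,0],[0,0,0,0.0005,0.001,-0.06,0],[0,0,0,0.0005,0.001,-0.08,0],[0,0,0,0.0005,0.001,-0.086,0],[0,0,0,0.0005,0.001,-0.086,0],[0,0,0,0.0005,0.001,-0.086,0]]]}}

```text
t: 11.72
tool_pos: [0.5681, 0.1663, 0.108]
eef_rot: [[-0.946, -0.323, 0.003], [-0.323, 0.946, -0.001], [-0.003, -0.002, -1.0]]
force: [-0.0, -0.3, -0.1]
width: 0.0193
```

>>> {"op": "play_rows", "data": {"rows": [[[0,0,-1,-0.0005,0.0009,-0.005,0],[0,0,-1,-0.0005,0.0009,-0.01,0],[0,0,-1,-0.0005,0.0009,-0.015,0],[0,0,-1,-0.0005,0.0009,-0.02,0],[0,0,-1,-0.0005,0.0009,-0.025,0],[0,0,-1,-0.0005,0.0009,-0.03,0],[0,0,-1,-0.0005,0.0009,-0.0325,0]]]}}

```text
t: 12.3
tool_pos: [0.5672, 0.1671, 0.0745]
eef_rot: [[-0.952, -0.307, 0.002], [-0.307, 0.952, -0.001], [-0.001, -0.002, -1.0]]
force: [-0.6, -0.5, -0.9]
width: 0.0193
```

>>> {"op": "play_rows", "data": {"rows": [[[0,0,0,0,0,-0.001,0],[0,0,0,0,0,-0.002,0],[0,0,0,0,0,-0.002,0.25],[0,0,0,0,0,-0.002,0.5],[0,0,0,0,0,-0.002,0.5],[0,0,0,0,0,-0.002,0.5],[0,0,0,0,0,-0.002,0.5]]]}}

```text
t: 12.88
tool_pos: [0.5672, 0.1671, 0.0724]
eef_rot: [[-0.952, -0.307, 0.002], [-0.307, 0.952, -0.001], [-0.001, -0.002, -1.0]]
force: [0.1, 0.8, -0.5]
width: 0.0393
```

>>> {"op": "play_rows", "data": {"rows": [[[0,0,0,0,0,0.02,0.55],[0,0,0,0,0,0.05,0.55],[0,0,0,0,0,0.085,0.55],[0,0,0,0,0,0.118,0.55],[0,0,7,0,-0.04,0.12,0.55],[0,0,14,0,-0.08,0.12,0.55],[0,0,21,0,-0.12,0.12,0.55],[0,0,28,0,-0.16,0.12,0.55]]]}}

```text
t: 13.55
tool_pos: [0.5669, 0.0092, 0.1928]
eef_rot: [[-0.701, -0.713, 0.003], [-0.713, 0.701, -0.0], [-0.002, -0.002, -1.0]]
force: [0.6, -0.3, 0.4]
width: 0.048
```

>>> {"op": "play_rows", "data": {"rows": [[[0,0,7,0,-0.04,0,0.55],[0,0,14,-0.002,-0.08,0,0.55],[0,0,21,-0.004,-0.12,0,0.55],[0,0,25,-0.004,-0.16,0,0.55],[0,0,25,-0.004,-0.19,0,0.55],[0,0,25,-0.004,-0.1926,0,0.55],[0,0,25,-0.004,-0.1926,0,0.55]]]}}

```text
t: 14.13
tool_pos: [0.5624, -0.1854, 0.1924]
eef_rot: [[-0.337, -0.941, 0.002], [-0.941, 0.337, 0.001], [-0.002, -0.001, -1.0]]
force: [-1.0, 1.5, -0.1]
width: 0.0478
```

```bash
python3 - <<'E'
from geo import *
s=sense();print(s["tool_pos"],s["eef_rot"][:,1])
f=grab_frame("side");cv2.imwrite("pics/s3.png",cv2.resize(f["img"][130:310,130:420],None,fx=2.5,fy=2.5,interpolation=2))
for c in("side","top"):
  grab_frame(c)
  for l in("dop_square","dop_long"):
    for d in recognise(c,l):print(c,l,d)
E
```

```text
[ 0.56243441 -0.1854455   0.19241168] [-0.9413485   0.33743298 -0.00141017]
side dop_square {'location': [0.5155, 0.1579, 0.0684], 'p': 0.56}
side dop_long {'location': [0.562, 0.1686, 0.0694], 'p': 0.62}
side dop_long {'location': [0.5677, 0.1804, 0.0399], 'p': 0.57}
top dop_square {'location': [0.5928, 0.1726, 0.0425], 'p': 0.62}
top dop_square {'location': [0.5216, 0.1454, 0.0811], 'p': 0.55}
```

View pics/s3.png

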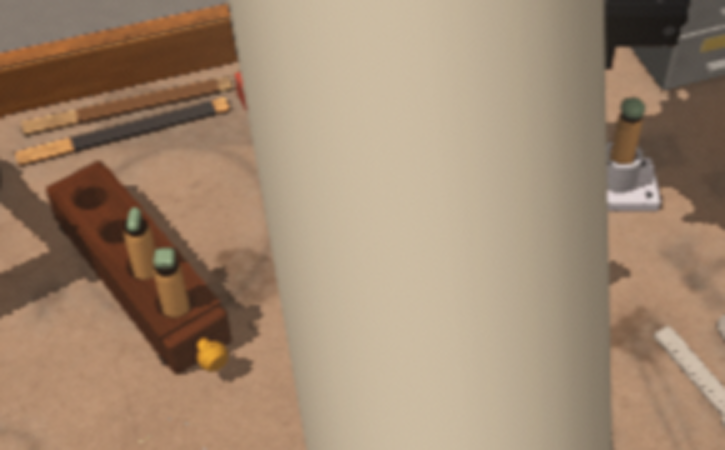

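The square stick (165,260) and long stick (135,220) stand in holes 1 and 2 from the knob. Pear next.

>>> {"op": "play_rows", "data": {"rows": [[[0,0,1,0.0006,0,-0.03,0.55],[0,0,1,0.0006,0,-0.06,0.55],[0,0,1,0.0006,0,-0.09,0.55],[0,0,1,0.0006,0,-0.11,0.55],[0,0,1,0.0006,0,-0.114,0.55],[0,0,1,0.0006,0,-0.114,0.55],[0,0,1,0.0006,0,-0.114,0.55]]]}}

```text
t: 15.07
tool_pos: [0.5648, -0.1819, 0.0801]
eef_rot: [[-0.314, -0.949, 0.005], [-0.949, 0.314, 0.001], [-0.002, -0.004, -1.0]]
force: [0.5, 0.0, -0.0]
width: 0.0478
```

>>> {"op": "play_rows", "data": {"rows": [[[0,0,0,-0.0017,-0.0036,-0.0015,0.5],[0,0,0,-0.0017,-0.0036,-0.0015,0.5],[0,0,0,-0.0017,-0.0036,-0.0015,0],[0,0,0,-0.0017,-0.0036,-0.0015,0],[0,0,0,-0.0017,-0.0036,-0.0015,0],[0,0,0,-0.0017,-0.0036,-0.0015,0],[0,0,0,-0.0017,-0.0036,-0.0015,0],[0,0,0,-0.0017,-0.0036,-0.0015,0]]]}}

```text
t: 15.73
tool_pos: [0.5632, -0.1856, 0.0787]
eef_rot: [[-0.314, -0.949, 0.005], [-0.949, 0.314, 0.001], [-0.002, -0.004, -1.0]]
force: [-0.1, 0.0, 1.0]
width: 0.0193
```

>>> {"op": "play_rows", "data": {"rows": [[[0,0,0,0,0,0.015,0],[0,0,0,0,0,0.045,0],[0,0,0,0,0,0.08,0],[0,0,0,0,0,0.113,0],[0,0,-7,0.005,0.03,0.115,0],[0,0,-14,0.01,0.07,0.115,0],[0,0,-21,0.015,0.11,0.115,0],[0,0,-28,0.02,0.15,0.115,0]]]}}

```text
t: 16.4
tool_pos: [0.5824, -0.0397, 0.1939]
eef_rot: [[-0.715, -0.699, 0.005], [-0.699, 0.715, -0.001], [-0.002, -0.004, -1.0]]
force: [0.5, -0.1, 0.3]
width: 0.0194
```

>>> {"op": "play_rows", "data": {"rows": [[[0,0,-7,0.005,0.04,0,0],[0,0,-14,0.01,0.08,0,0],[0,0,-21,0.015,0.12,0,0],[0,0,-25.7,0.02,0.16,0,0],[0,0,-25.7,0.026,0.195,0,0],[0,0,-25.7,0.026,0.213,0,0],[0,0,-25.7,0.026,0.213,0,0]]]}}

```text
t: 16.98
tool_pos: [0.6084, 0.1774, 0.1931]
eef_rot: [[-0.946, -0.325, 0.003], [-0.325, 0.946, -0.003], [-0.002, -0.004, -1.0]]
force: [0.4, -0.2, -0.6]
width: 0.019
```

>>> {"op": "play_rows", "data": {"rows": [[[0,0,-0.5,0.001,0.0035,-0.03,0],[0,0,-0.5,0.001,0.0035,-0.06,0],[0,0,-0.5,0.001,0.0035,-0.08,0],[0,0,-0.5,0.001,0.0035,-0.086,0],[0,0,-0.5,0.001,0.0035,-0.086,0],[0,0,-0.5,0.001,0.0035,-0.086,0]]]}}

```text
t: 17.48
tool_pos: [0.6101, 0.1805, 0.1079]
eef_rot: [[-0.949, -0.316, 0.005], [-0.316, 0.949, -0.003], [-0.003, -0.004, -1.0]]
force: [0.3, 0.3, 0.1]
width: 0.0193
```

>>> {"op": "play_rows", "data": {"rows": [[[0,0,0,-0.0006,0.0003,-0.005,0],[0,0,0,-0.0006,0.0003,-0.01,0],[0,0,0,-0.0006,0.0003,-0.015,0],[0,0,0,-0.0006,0.0003,-0.02,0],[0,0,0,-0.0006,0.0003,-0.025,0],[0,0,0,-0.0006,0.0003,-0.03,0],[0,0,0,-0.0006,0.0003,-0.0325,0]]]}}

```text
t: 18.07
tool_pos: [0.609, 0.1806, 0.0744]
eef_rot: [[-0.949, -0.316, 0.003], [-0.316, 0.949, -0.004], [-0.002, -0.004, -1.0]]
force: [-0.8, 0.6, -0.2]
width: 0.0193
```

>>> {"op": "play_rows", "data": {"rows": [[[0,0,0,0,0,-0.001,0],[0,0,0,0,0,-0.0015,0],[0,0,0,0,0,-0.0015,0.25],[0,0,0,0,0,-0.0015,0.5],[0,0,0,0,0,-0.0015,0.5],[0,0,0,0,0,-0.0015,0.5],[0,0,0,0,0,-0.0015,0.5]]]}}

```text
t: 18.65
tool_pos: [0.609, 0.1806, 0.0728]
eef_rot: [[-0.949, -0.316, 0.003], [-0.316, 0.949, -0.004], [-0.002, -0.004, -1.0]]
force: [0.3, 0.5, -0.9]
width: 0.0392
```

>>> {"op": "play_rows", "data": {"rows": [[[0,0,0,0,0,0.02,0.55],[0,0,0,0,0,0.05,0.55],[0,0,0,0,0,0.085,0.55],[0,0,0,0,0,0.118,0.55],[0,0,7,-0.01,-0.04,0.12,0.55],[0,0,14,-0.02,-0.08,0.12,0.55],[0,0,21,-0.03,-0.12,0.12,0.55],[0,0,28,-0.04,-0.16,0.12,0.55]]]}}

```text
t: 19.32
tool_pos: [0.5683, 0.0196, 0.1931]
eef_rot: [[-0.685, -0.729, 0.005], [-0.729, 0.685, -0.001], [-0.002, -0.005, -1.0]]
force: [0.9, -0.9, -0.5]
width: 0.0477
```

```bash
python3 - <<'E'
from geo import *
f=grab_frame("side")
for p in((405,160),(398,160)):print(ray(f,p,0))
print("top corner z=.2,.3",ray(f,(374,52),.2),ray(f,(374,52),.3))
f=grab_frame("top");print(ray(f,(418,158),0.),ray(f,(418,158),.2),ray(f,(418,158),.3))
E
```

```text
[ 0.65410954 -0.35477344  0.        ]
[ 6.59501872e-01 -3.39438812e-01 -1.11022302e-16]
top corner z=.2,.3 [ 0.80615667 -0.31923988  0.2       ] [ 0.65570121 -0.2278239   0.3       ]
[ 0.65114863 -0.32129278  0.        ] [ 0.61589974 -0.25439144  0.2       ] [ 0.59827529 -0.22094077  0.3       ]
```

The drawer chest starts at about x>0.65, y<-0.32, so the gripper body clears it.

>>> {"op": "play_rows", "data": {"rows": [[[0,0,7,-0.005,-0.04,0,0.55],[0,0,14,-0.01,-0.08,0,0.55],[0,0,21,-0.015,-0.12,0,0.55],[0,0,24,-0.02,-0.16,0,0.55],[0,0,24,-0.02,-0.2,0,0.55],[0,0,24,-0.02,-0.235,0,0.55],[0,0,24,-0.02,-0.2466,0,0.55],[0,0,24,-0.02,-0.2466,0,0.55]]]}}

```text
t: 20.08
tool_pos: [0.5467, -0.2329, 0.1925]
eef_rot: [[-0.343, -0.939, 0.003], [-0.939, 0.343, -0.001], [-0.0, -0.003, -1.0]]
force: [0.1, -0.4, -0.2]
width: 0.0479
```

>>> {"op": "play_rows", "data": {"rows": [[[0,0,1,0.0017,0.0059,-0.02,0.55],[0,0,1,0.0017,0.0059,-0.05,0.55],[0,0,1,0.0017,0.0059,-0.08,0.55],[0,0,1,0.0017,0.0059,-0.105,0.55],[0,0,1,0.0017,0.0059,-0.114,0.55],[0,0,1,0.0017,0.0059,-0.114,0.55],[0,0,1,0.0017,0.0059,-0.114,0.55]]]}}

```text
t: 20.67
tool_pos: [0.5493, -0.2263, 0.0791]
eef_rot: [[-0.325, -0.946, 0.004], [-0.946, 0.325, -0.001], [0.0, -0.004, -1.0]]
force: [0.1, -0.3, 1.1]
width: 0.0475
```

>>> {"op": "play_rows", "data": {"rows": [[[0,0,0,-0.0007,-0.0007,-0.0005,0.5],[0,0,0,-0.0007,-0.0007,-0.0005,0],[0,0,0,-0.0007,-0.0007,-0.0005,0],[0,0,0,-0.0007,-0.0007,-0.0005,0],[0,0,0,-0.0007,-0.0007,-0.0005,0],[0,0,0,-0.0007,-0.0007,-0.0005,0],[0,0,0,-0.0007,-0.0007,-0.0005,0]]]}}

```text
t: 21.25
tool_pos: [0.5487, -0.2271, 0.0791]
eef_rot: [[-0.325, -0.946, 0.004], [-0.946, 0.325, -0.002], [0.0, -0.004, -1.0]]
force: [0.1, 0.5, 2.8]
width: 0.0194
```

>>> {"op": "play_rows", "data": {"rows": [[[0,0,0,0,0,0.015,0],[0,0,0,0,0,0.045,0],[0,0,0,0,0,0.08,0],[0,0,0,0,0,0.113,0],[0,0,-7,0.01,0.03,0.115,0],[0,0,-14,0.02,0.07,0.115,0],[0,0,-21,0.03,0.11,0.115,0],[0,0,-28,0.04,0.145,0.115,0]]]}}

```text
t: 21.92
tool_pos: [0.588, -0.0828, 0.1943]
eef_rot: [[-0.725, -0.688, 0.003], [-0.688, 0.725, -0.003], [-0.0, -0.004, -1.0]]
force: [0.1, -0.1, -0.3]
width: 0.0194
```

>>> {"op": "play_rows", "data": {"rows": [[[0,0,-7,0.01,0.04,0,0],[0,0,-14,0.02,0.08,0,0],[0,0,-21,0.03,0.12,0,0],[0,0,-25,0.04,0.155,0,0],[0,0,-25,0.05,0.19,0,0],[0,0,-25,0.06,0.225,0,0],[0,0,-25,0.062,0.255,0,0]]]}}

```text
t: 22.5
tool_pos: [0.6508, 0.1746, 0.1936]
eef_rot: [[-0.948, -0.318, 0.002], [-0.318, 0.948, -0.004], [-0.0, -0.004, -1.0]]
force: [0.7, 0.4, -0.0]
width: 0.0197
```

>>> {"op": "play_rows", "data": {"rows": [[[0,0,-0.5,0.0005,0.0199,0,0],[0,0,-0.5,0.0005,0.0199,0,0],[0,0,-0.5,0.0005,0.0199,-0.03,0],[0,0,-0.5,0.0005,0.0199,-0.06,0],[0,0,-0.5,0.0005,0.0199,-0.08,0],[0,0,-0.5,0.0005,0.0199,-0.086,0],[0,0,-0.5,0.0005,0.0199,-0.086,0],[0,0,-0.5,0.0005,0.0199,-0.086,0]]]}}

```text
t: 23.17
tool_pos: [0.6521, 0.1944, 0.1084]
eef_rot: [[-0.951, -0.31, 0.003], [-0.31, 0.951, -0.004], [-0.001, -0.005, -1.0]]
force: [-0.6, -0.4, 0.3]
width: 0.0194
```

>>> {"op": "play_rows", "data": {"rows": [[[0,0,0,-0.0007,0,-0.005,0],[0,0,0,-0.0007,0,-0.01,0],[0,0,0,-0.0007,0,-0.015,0],[0,0,0,-0.0007,0,-0.02,0],[0,0,0,-0.0007,0,-0.025,0],[0,0,0,-0.0007,0,-0.03,0],[0,0,0,-0.0007,0,-0.033,0]]]}}

```text
t: 23.75
tool_pos: [0.651, 0.1942, 0.0744]
eef_rot: [[-0.951, -0.31, 0.002], [-0.31, 0.951, -0.005], [-0.0, -0.005, -1.0]]
force: [-0.1, -0.1, -0.3]
width: 0.0194
```

>>> {"op": "play_rows", "data": {"rows": [[[0,0,0,0,0,-0.001,0],[0,0,0,0,0,-0.0013,0],[0,0,0,0,0,-0.0013,0.25],[0,0,0,0,0,-0.0013,0.5],[0,0,0,0,0,-0.0013,0.5],[0,0,0,0,0,-0.0013,0.5],[0,0,0,0,0,-0.0013,0.5]]]}}

```text
t: 24.33
tool_pos: [0.651, 0.1942, 0.0729]
eef_rot: [[-0.951, -0.31, 0.002], [-0.31, 0.951, -0.005], [-0.0, -0.005, -1.0]]
force: [-0.2, 0.0, 0.4]
width: 0.0391
```

>>> {"op": "play_rows", "data": {"rows": [[[0,0,0,0,0,0.02,0.55],[0,0,0,0,0,0.05,0.55],[0,0,0,0,0,0.085,0.55],[0,0,0,0,0,0.118,0.55],[0,0,7,-0.01,-0.04,0.14,0.55],[0,0,14,-0.03,-0.08,0.14,0.55],[0,0,21,-0.05,-0.12,0.14,0.55],[0,0,28,-0.07,-0.16,0.14,0.55]]]}}

```text
t: 25.0
tool_pos: [0.5862, 0.0451, 0.2133]
eef_rot: [[-0.689, -0.724, 0.005], [-0.724, 0.689, -0.003], [-0.001, -0.005, -1.0]]
force: [0.3, 0.1, -0.8]
width: 0.0481
```

>>> {"op": "play_rows", "data": {"rows": [[[0,0,0,-0.02,-0.04,0.03,0.55],[0,0,0,-0.04,-0.08,0.03,0.55],[0,0,0,-0.06,-0.12,0.03,0.55],[0,0,0,-0.08,-0.16,0.03,0.55],[0,0,0,-0.1,-0.2,0.03,0.55],[0,0,0,-0.12,-0.24,0.03,0.55],[0,0,0,-0.14,-0.28,0.03,0.55],[0,0,0,-0.14,-0.31,0.03,0.55]]]}}

```text
t: 25.67
tool_pos: [0.4477, -0.2496, 0.2439]
eef_rot: [[-0.689, -0.725, 0.005], [-0.725, 0.689, -0.003], [-0.002, -0.005, -1.0]]
force: [1.3, 0.9, -0.4]
width: 0.0479
```

```bash
python3 - <<'E'
from geo import *
print(sense()["tool_pos"])
f=grab_frame("side");a=cv2.resize(f["img"][150:310,120:270],None,fx=3.5,fy=3.5,interpolation=2)
g=grab_frame("top");b=cv2.resize(g["img"][130:260,140:240],(400,520),interpolation=2)
h=max(a.shape[0],520);c=np.zeros((h,a.shape[1]+400,3),np.uint8)
c=np.zeros((600,800,3),np.uint8);a=cv2.resize(a,(400,427));c[:427,:400]=a;c[:520,400:]=b
cv2.imwrite("pics/end.png",c)
for cam in("side","top"):
  for l in("dop_square","dop_long","dop_pear","dop_round"):
    for d in recognise(cam,l):print(cam,l,np.round(d["location"],3),d["p"])
E
```

```text
[ 0.44768191 -0.24956845  0.24386208]
side dop_square [0.522 0.157 0.074] 0.86
side dop_long [0.563 0.169 0.069] 0.55
side dop_pear [0.6   0.18  0.071] 0.65
side dop_round [0.641 0.195 0.08 ] 0.57
top dop_square [0.525 0.145 0.083] 0.41
top dop_square [0.564 0.159 0.078] 0.24
top dop_long [0.564 0.16  0.082] 0.7
top dop_pear [0.614 0.175 0.083] 0.46
top dop_round [0.648 0.187 0.083] 0.75
top dop_round [0.524 0.145 0.079] 0.53
```

View pics/end.png

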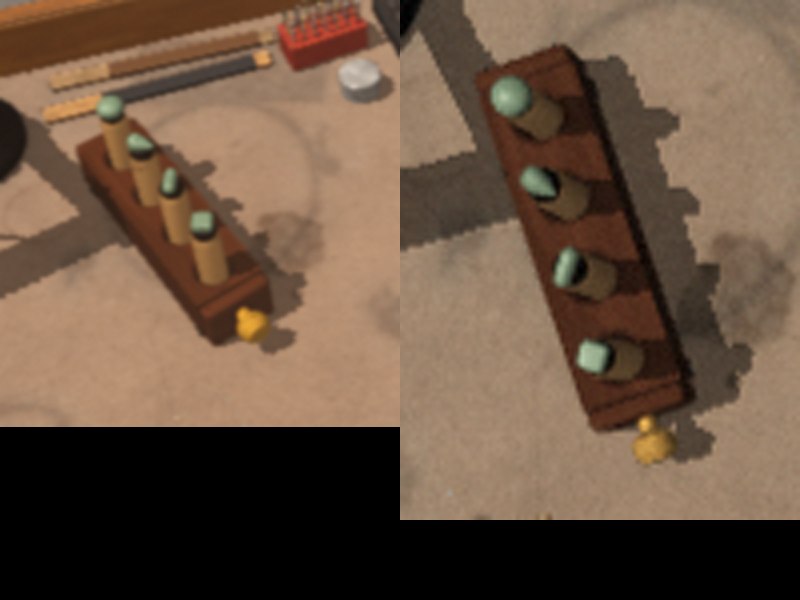

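From the knob, the holes hold square, long, pear and round, all upright. As a last check I'll triangulate the stone heights before handing in.

```bash
python3 - <<'E'
from geo import *
T=grab_frame("top");S=grab_frame("side")
P=lambda f:f["camera_matrix"]@np.c_[f["orientation"].T,-f["orientation"].T@f["xyz"]]
t=np.array([[592,355],[567,267],[539,182],[511,96]],float);s=np.array([[202,221],[171,181],[140,144],[111,106]],float)
t=np.c_[140+(t[:,0]-400)/4,130+t[:,1]/4];s=np.array([120,150])+s/(400/150)
X=cv2.triangulatePoints(P(T),P(S),t.T,s.T);print((X[:3]/X[3]).T.round(4))
finish_job()
E
```

```text
[[0.5246 0.1533 0.0947]
 [0.5672 0.1659 0.0929]
 [0.6088 0.1798 0.092 ]
 [0.6507 0.193  0.0937]]
the job is handed in; nothing more can be done
```

All four sticks are now in the wooden rack in their original order, counted from the knob: square, long, pear, round. I handed the job in at about 26 s of robot time, with the arm clear of everything.

- **Position:** The last pictures from both cameras show all four standing upright. Triangulating the stones puts each within about 2 mm of its hole's centre.
- **Depth:** The stones came out 92–95 mm above the worktop, which fits the feet being on the hole floors (tops expected at 97–99 mm). At release the gripper height also put each foot at the floor to within about 1 mm.
- **Forces:** The wrist readings I saw stayed under 3 N.
- **Regrip:** The first grip on the long stick was about 4 mm off along the row, so I released it in its sleeve and gripped it again, centred.
- **Look-alike:** The green look-alike was not handled; I did not check it again at the end.
- **Disagreements:** In the final pictures the recogniser gave two extra hits. A low-confidence "square" appeared at the long stick and a "round" (p 0.53) at the square stick. The pictures contradict both.

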